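# Clamp a test sample in a vee vise

### The job

The round aluminium sample stands loose in the blue bench vise. Free the sliding jaw by turning its red clamp knob counter-clockwise, slide the jaw so that it pushes the sample fully home and centred in the vee, then turn the knob back clockwise until it is tight, so the jaw stays locked up against the sample. Keep the sample upright, leave the glassware alone, and let go when done.

Things in the scene. Friction and masses are not known exactly. Their poses are not given: they have to be found in the camera images.
- vise: Fixed bench vise: a dark grey bed plate with two bright slots 360 x 120 x 18 mm bolted to the bench, with a polished vee block at its +x end. Origin: centre of the underside of the bed. Its x axis is the long direction, pointing from the sliding jaw to the vee (the clamping direction); z up. The vee and the blue plate behind it are 52 mm tall above the bed. Bed, vee and jaw faces are smooth and slippery (friction about 0.15). Its place and direction vary from start to start.
- vee_seat (a point): The point on top of the bed (18 mm above the bench) where the sample's axis stands when the sample touches both faces of the 90 degree vee, 105.4 mm along +x from the vise's origin, on its centre line. Axes as the vise. The vee's mouth opens towards -x; the apex is 39.6 mm beyond the seat.
- jaw (a joint): Travel of the blue sliding jaw along the vise's +x (m): 0 at the far end from the vee, limit 0.172; 0.1554 when the jaw touches a seated sample. It is held fast (it does not slide under 40 N) while the knob is tight and slides with about 2 N of friction, staying where left, when the knob is loose. The jaw block is 70 mm long, 100 mm wide, 37 mm tall above the bed, with a flat polished plate 12 mm thick, 100 mm wide and 51 mm tall on its front.
- jaw_face (a point): Point on the flat front face of the sliding jaw, on the centre line, at the top of the bed. Axes as the vise. The knob's axis is 47 mm behind it (-x). At rest against a seated sample it lies 28 mm short of vee_seat.
- knob (a joint): Angle of the clamp knob (rad): 0 = fully tight (stop; bar in line with the vise's x axis), growing counter-clockwise seen from above to 1.4 = fully loose (stop). Below about 0.9 it begins to grip the bed, harder the nearer to 0. It stays where it is left; turning takes up to about 0.4 N m.
- knob_grip (a point): Middle of the red bar grip of the clamp knob on top of the sliding jaw, on the knob's vertical axis, 108 mm above the bench; turns with the knob. The bar is 66 mm long (along this point's x axis), 14 mm thick (y) and 34 mm tall (from 91 to 125 mm above the bench); a white mark lies on its +x end. Below the bar is a black hub of 40 mm diameter (81 to 91 mm above the bench). Pushing on the held knob slides the jaw; firmly seating the sample takes 10 to 20 N.
- sample: Loose aluminium cylinder, 56 mm diameter, 65 mm tall, smooth and slippery, with a dark round spot painted on top, about 0.3 to 0.55 kg, standing upright on the bed between the jaw and the vee, not centred. Origin: centre of its underside; z along its axis.
- flask_a: Conical glass flask, 80 mm wide at the base, 116 mm tall; bystander. Origin: centre of its underside.
- flask_b: Conical glass flask like flask_a; bystander.
- reagent_jar: Amber jar, 64 mm diameter, 90 mm tall; bystander. Origin: centre of its underside.
- petri_dish: Flat lidded glass dish, 96 mm diameter, 20 mm tall; bystander. Origin: centre of its underside.
There are look-alikes about, which are no part of the job. What is shaped like the sample but pink is not meant.

How it is judged:
By the outcome, as a careful person would: the job done as asked, in the order asked, and still so for the second after the job is handed in, with the robot touching nothing.
It also fails if it takes over 45 s, if anything falls off the work surface, if the arm or the gripper's body presses on something with over 40 N, if the wrist force passes 120 N, or if a joint passes its speed limit or range.

### The arm

A 6-joint arm with a two-finger parallel gripper is mounted at the origin on the work surface. World frame = base frame: x ahead of the robot, y to its left, z up, the work surface at z = 0. Lengths are in mm, angles in rad, forces in N, time in s.
With the tool pointing down it reaches from about 325 to 900 mm from the base axis. Payload 3.5 kg.
Tool frame: the origin (TCP) lies on the front face of the gripper's body, between the roots of the fingers; the fingertips stand 73 mm ahead of it and the grasp point (between the pads) lies 54 mm ahead of it; z points along the fingers, y is the line along which they close (so a half turn about z gives the same grasp; the last joint's range is limited). The gripper opens to 85 mm and grips with 20 to 120 N. Pads are 22 mm wide; open, the fingers measure 114 mm over their backs; the gripper's body (76 mm by 85 mm) begins 54 mm behind the grasp point. The pads swing forward as they close: fully open they stand 13 mm farther back than shut.
Start: joints at [1.204, 0.276, -0.026, 1.268, 0, 1.467], TCP at [162.976, 603.375, 303.913] pointing down, gripper open.
Joint ranges: [-3.12, 3.12], [-0.85, 1.88], [-1.08, 1.24], [-1.95, 2.15], [-1.57, 1.53], [-3.14, 3.14]. Speed limits (rad/s): [2.57, 2.57, 3.14, 3.14, 3.14, 3.14].

### API

Orientations are given as a unit quaternion [x, y, z, w].
In Python, from station import robot gives the robot as it stands. The module is installed in compiled form; this text tells all that it offers. Calls block until the motion is done:
- robot.move_ptp(position, orientation): joint-space move of the TCP to a pose.
- robot.servo_line(position, rotation=None, speed=150, until_force=None): straight line of the TCP; rotation=None keeps the orientation; speed is the mean speed in mm/s. With until_force (N) it stops when the force on the tool has changed by that much, and returns True; else False.
- robot.movej(angles): joint-space move.
- robot.set_gripper(opening): opening from 0.0 (shut) to 1.0 (fully open); the grip force is fixed at half the most; returns when the fingers have stopped.
- robot.hold(seconds).
- robot.inverse_kinematics(position, orientation): joint angles nearest the present ones, or None.
- robot.state(): the state.
- robot.capture(name): name is "scene" or "top"; returns a dict with "color" (400x640x3 uint8, red, green, blue), "mtx" (3x3 intrinsics, pixels), "world_to_cam" (4x4, takes a point from world to camera coordinates). Camera axes: x right, y up, looking along -z (the intrinsics and any distortion apply to the point x, -y, -z); pixel columns grow to the right and rows downward; lengths in mm; the calibration is good to about 2 mm. A picture is of the moment at which its call begins. There is no depth.
A pose or a line that the arm cannot do raises robot.IKError and nothing moves.
- robot.job_done(): hands the job in; it is judged then, once.
The state is a dict: "time": time; "qpos": joint angles; "qd": joint speeds; "joint_torque": joint torques, N m; "tool_pos": TCP position; "eef_rot": TCP orientation; "force": force on the tool from outside, world axes, zero at the start; "torque": the same for the moment, N m; "gripper_width": opening from 0.0 (shut) to 1.0 (fully open); "grip_force": force on a finger pad.
Only numpy, scipy, OpenCV 4.12 (cv2) and the standard library are available. Lean on these libraries where they do the work, as an engineer would, in place of code of your own. Each camera call takes 0.05 s, during which the arm holds its last target. There are 200 camera calls.

## Working session

There is one attempt and no reset: what is moved stays moved. The work goes in short steps, each a Python script; the robot and the scene stay as the last script left them, time stands still between calls to the robot, and variables do not carry over. Pictures are saved under pics/ and viewed, at most 10 in all, crops included, and the job is handed in when it is done.

```bash
mkdir -p pics
python3 - <<'E'
from station import robot
import cv2,numpy as np
for n in("scene","top"):
    c=robot.capture(n); cv2.imwrite(f"pics/{n}0.png",c["color"][:,:,::-1]); np.savez(f"{n}0.npz",**c)
    print(n,c["mtx"].tolist(),np.round(c["world_to_cam"],3).tolist(),[k for k in c])
s=robot.state();print(s["time"],s["eef_rot"],s["force"],s["gripper_width"])
E
```

```text
scene [[417.5054624669795, 0.0, 321.4320862173329], [0.0, 417.5054624669795, 192.6559941702692], [0.0, 0.0, 1.0]] [[0.719, 0.695, 0.018, -413.78], [-0.49, 0.488, 0.723, 208.011], [0.494, -0.528, 0.691, -1459.953], [0.0, 0.0, 0.0, 1.0]] ['color', 'mtx', 'world_to_cam']
top [[366.62688180359123, 0.0, 315.3611516387288], [0.0, 366.62688180359123, 203.1600653306665], [0.0, 0.0, 1.0]] [[-0.02, -1.0, -0.001, 10.527], [0.998, -0.02, 0.061, -586.271], [-0.061, 0.0, 0.998, -863.332], [0.0, 0.0, 0.0, 1.0]] ['color', 'mtx', 'world_to_cam']
0.1 [ 1.31519958e-01  9.91313002e-01 -9.86817370e-04 -2.44306316e-04] [-1.05577433 -0.62555904  0.42907934] 1.0005537270825011
```

View pics/top0.png

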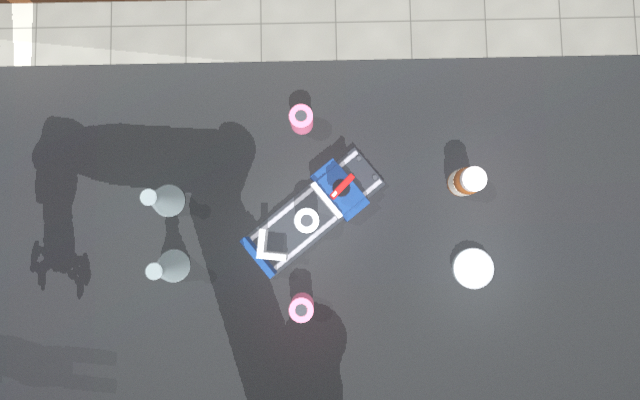

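View pics/scene0.png

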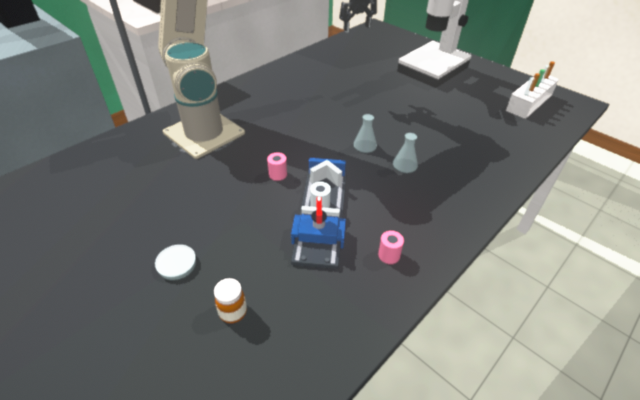

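The top view shows the vise near the centre: vee at about (265,250), sample at (306,220), red knob at (343,186). The vise x axis points down-left in the image. The pink look-alikes are at (301,117) and (301,308).

```bash
cat > h.py <<'E'
import cv2,numpy as np
from station import robot
from scipy.spatial.transform import Rotation as R
def pix(c,p):
    q=c["world_to_cam"]@np.append(p,1); q=c["mtx"]@(q[:3]*[1,-1,-1]); return q[:2]/q[2]
def ray(c,uv,z):
    W=c["world_to_cam"]; d=np.linalg.inv(c["mtx"])@[uv[0],uv[1],1]; d=W[:3,:3].T@(d*[1,-1,-1]); o=-W[:3,:3].T@W[:3,3]
    return o+d*(z-o[2])/d[2]
def blobs(c,kind,amin=20):
    r,g,b=[c["color"][:,:,i].astype(int) for i in range(3)]
    m={"red":(r>130)&(g<70)&(b<80),"blue":(b>90)&(b-r>60),"white":(np.minimum(np.minimum(r,g),b)>165)}[kind]
    n,l,s,ce=cv2.connectedComponentsWithStats(m.astype(np.uint8))
    out=[]
    for i in range(1,n):
        if s[i,4]>=amin:
            ys,xs=np.nonzero(l==i); out.append((s[i,4],ce[i],np.c_[xs,ys]))
    return out
def rect(c,pts,z):
    w=np.array([ray(c,p,z)[:2] for p in pts]); (ce,sz,_)=cv2.minAreaRect(w.astype(np.float32)); u,_,vt=np.linalg.svd(w-w.mean(0),full_matrices=False)
    return np.round(ce,1),np.round(sz,1),np.round(np.arctan2(vt[0,1],vt[0,0]),3)
E
python3 - <<'E'
from h import *
c=dict(np.load("top0.npz")); s=dict(np.load("scene0.npz"))
for a,ce,p in blobs(c,"red"): print("red",a,ce,rect(c,p,122))
for a,ce,p in blobs(c,"blue"): print("blue",a,ce,rect(c,p,70),rect(c,p,55))
for a,ce,p in blobs(c,"white",15):
    if 200<ce[0]<420 and 140<ce[1]<300: print("white",a,ce,rect(c,p,83),rect(c,p,69),rect(c,p,18))
for a,ce,p in blobs(s,"red"): print("scene red",a,ce)
im=cv2.resize(c["color"][130:300,220:400,::-1],None,fx=4,fy=3.5,interpolation=cv2.INTER_CUBIC)[:600]; cv2.imwrite("pics/crop0.png",cv2.resize(c["color"][140:290,225:400,::-1],None,fx=4,fy=4,interpolation=cv2.INTER_CUBIC))
E
```

```text
blue 652 [328.09662577 175.49539877] (array([644.3, -34.8]), array([61.4, 68. ]), np.float64(2.398)) (array([646.4, -35.4]), array([62.5, 69.2]), np.float64(2.398))
blue 716 [351.10614525 202.04189944] (array([586.5, -78.8]), array([62.8, 68.9]), np.float64(2.419)) (array([587.5, -80.2]), array([64. , 70.2]), np.float64(2.419))
blue 329 [256.72340426 257.40729483] (array([464.5, 132.6]), array([109.5,  16.5]), np.float64(-2.474)) (array([463.3, 135. ]), array([111.5,  16.8]), np.float64(-2.474))
white 110 [348.65454545 158.00909091] (array([681.7, -77.2]), array([11.8, 48.2]), np.float64(2.253)) (array([684.2, -78.5]), array([12. , 49.1]), np.float64(2.253)) (array([693.5, -83.2]), array([12.8, 52.1]), np.float64(2.253))
white 110 [372.19090909 186.86363636] (array([ 616. , -128.3]), array([11.4, 48.3]), np.float64(2.251)) (array([ 617.4, -130.5]), array([11.6, 49.1]), np.float64(2.251)) (array([ 622.6, -138.5]), array([12.3, 52.1]), np.float64(2.251))
white 1962 [296.27370031 226.38022426] (array([528.9,  50.7]), array([101. , 208.3]), np.float64(2.229)) (array([528.8,  51.6]), array([102.7, 211.9]), np.float64(2.229)) (array([528.6,  54.9]), array([109. , 224.9]), np.float64(2.229))
white 26 [333.92307692 193.42307692] (array([603.1, -43.2]), array([ 7.9, 14.2]), np.float64(2.506)) (array([604.3, -43.9]), array([ 8. , 14.5]), np.float64(2.506)) (array([608.8, -46.6]), array([ 8.5, 15.4]), np.float64(2.506))
scene red 108 [318.64814815 213.        ]
```

View pics/crop0.png

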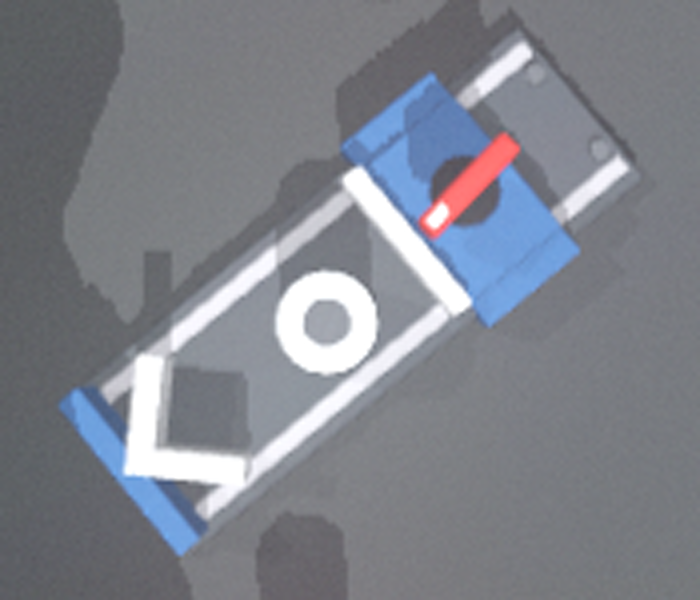

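The crop confirms it: white-marked red bar from crop (430,230) to (512,142), rotated slightly counter-clockwise from the vise axis. The sample spot is at crop (326,322).

Run:
```python
from h import *
c=dict(np.load("top0.npz"))
f=lambda u,v,z:ray(c,(225+u/4-.375,140+v/4-.375),z)[:2]
a,b=f(640,160,18),f(205,510,18); a2,b2=f(525,45,18),f(110,390,18)
for d in(b-a,b2-a2): print("slot ang",np.arctan2(d[1],d[0]))
r,g,bl=[c["color"][:,:,i].astype(int) for i in range(3)]
m=((r-g>80)&(r-bl>80)).astype(np.uint8); m[:, :328]=0;m[:,360:]=0;m[:165]=0;m[205:]=0
p=np.argwhere(m)[:,::-1]; print("bar red",len(p),rect(c,p,122))
w=np.argwhere((c["color"].min(2)>165)[188:200,330:338])[:,::-1]+[330,188]
print("bar all",rect(c,np.r_[p,w],124))
sp=(225+326/4-.375,140+322/4-.375); print("sample",ray(c,sp,83))
print("back plate ends top", f(70,400,70),f(185,545,70),"jaw plate",f(350,174,69),f(462,306,69), "vee apex in",f(165,452,70))
e=[f(430,230,125),f(512,142,125)];print("bar ends",e,np.mean(e,0))
s=dict(np.load("scene0.npz")); print("scene red@108",ray(s,(318.6,213),110))
```

```text
slot ang 2.2266158515218972
slot ang 2.246695356962125
bar red 184 (array([616. , -58.1]), array([13.5, 66.4]), np.float64(2.367))
bar all (array([615.8, -57.9]), array([13.5, 66.3]), np.float64(2.358))
sample [545.09088596  20.03737644  83.        ]
back plate ends top [504.388943   165.01673521] [422.44730062 101.41789816] jaw plate [628.97598604   5.21913224] [552.78906469 -56.55378381] vee apex in [474.28703457 111.97847092]
bar ends [array([591.89127799, -36.86506759]), array([637.78922301, -81.39108469])] [614.8402505  -59.12807614]
scene red@108 [625.99008142 -65.14999298 110.        ]
```

```bash
cat >> h.py <<'E'
VA=2.24; VX=np.array([np.cos(VA),np.sin(VA),0])
def down(a): return (R.from_euler('z',a)*R.from_euler('x',np.pi)).as_quat()
def yaw(): x=R.from_quat(robot.state()["eef_rot"]).as_matrix()[:,0]; return np.arctan2(x[1],x[0])
def rep(*k):
    s=robot.state(); print(round(s["time"],2),"p",np.round(s["tool_pos"],1),"yaw",round(yaw(),3),"F",np.round(s["force"],1),"T",np.round(s["torque"],2),"grip",round(s["gripper_width"],3),round(float(np.max(s["grip_force"])),1),*k)
E
python3 - <<'E'
from h import *
for b in(0,-np.pi):
    for a in(2.36,3.76): 
        q=robot.inverse_kinematics([615.5,-58.3,168],down(a+b)); print(b,a,None if q is None else np.round(q,2))
q=robot.inverse_kinematics([615.5,-58.3,260],down(2.36-np.pi)); print(q)
E
```

```text
0 2.36 [-0.2   0.36 -0.21  1.    0.    0.58]
0 3.76 [-0.2   0.36 -0.21  1.    0.   -0.82]
-3.141592653589793 2.36 [-0.2   0.36 -0.21  1.    0.   -2.56]
-3.141592653589793 3.76 [-0.2   0.36 -0.21  1.    0.    2.32]
[-0.19895406  0.28970522 -0.10305766  1.17803345  0.         -2.55895406]
```

Run:
```python
from h import *
P=np.array([615.5,-58.3,168.])
robot.move_ptp(P+[0,0,80],down(2.36)); rep()
print(robot.servo_line(P,speed=100,until_force=15)); rep()
robot.set_gripper(0.0); rep()
c=robot.capture("scene"); cv2.imwrite("pics/grip.png",cv2.resize(c["color"][120:300,220:420,::-1],None,fx=3,fy=3))
```

```text
2.92 p [615.6 -57.5 248.1] yaw 2.361 F [ 0.3  0.4 -0.4] T [ 0.   -0.   -0.04] grip 1.0 0.0
False
3.88 p [616.1 -58.4 168.7] yaw 2.36 F [ 0.7 -0.1  0.1] T [-0.06 -0.01  0.02] grip 1.0 0.0
4.53 p [616.3 -57.6 168.4] yaw 2.36 F [3.7 3.  1.1] T [ 0.6  -0.33 -0.06] grip 0.152 60.9
```

View pics/grip.png

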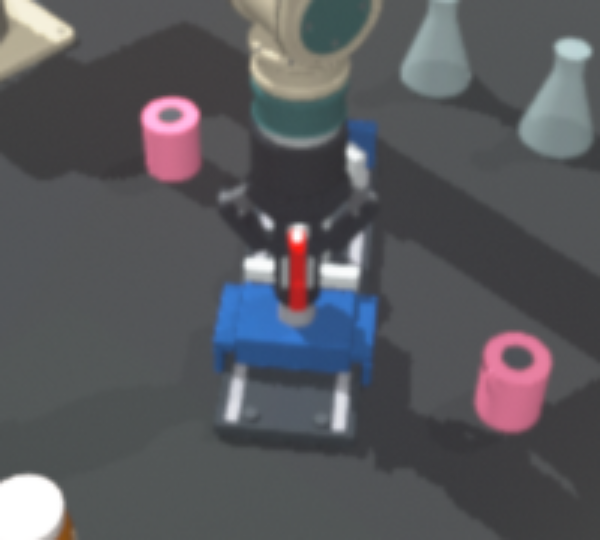

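The pads hold the bar on both sides, at about (297,270) in the crop. Next I turn it counter-clockwise.

Run:
```python
from h import *
q=np.array(robot.inverse_kinematics(robot.state()["tool_pos"],robot.state()["eef_rot"]))
q=np.array(robot.state()["qpos"])
for i in range(6):
    q[5]-=0.215; robot.movej(q); rep()
```

```text
4.9 p [616.3 -57.6 168.4] yaw 2.573 F [1.  1.1 1.1] T [ 0.19 -0.16  0.29] grip 0.153 60.9
5.22 p [616.3 -57.7 168.4] yaw 2.786 F [2.3 1.8 1.3] T [ 0.14 -0.16  0.26] grip 0.159 60.9
5.55 p [616.3 -57.8 168.4] yaw 3.0 F [ 1.4 -0.1  0.4] T [ 0.01 -0.14  0.24] grip 0.152 60.9
5.88 p [616.3 -57.9 168.4] yaw -3.068 F [0.4 0.7 0.5] T [-0.09 -0.22  0.2 ] grip 0.153 60.8
6.2 p [616.3 -57.9 168.4] yaw -2.853 F [ 1.4  0.3 -0.4] T [-0.19 -0.25  0.17] grip 0.152 60.8
6.53 p [616.3 -57.9 168.4] yaw -2.638 F [ 0.3 -1.1 -0.9] T [-0.38 -0.3  -0.02] grip 0.154 60.7
```

Run:
```python
from h import *
p=np.array(robot.state()["tool_pos"])
for d,v,f in((30,60,12),(60,60,12),(85,60,12)):
    hit=robot.servo_line(p+VX*d,speed=v,until_force=f); rep(hit,np.round(VX@robot.state()["force"],1))
    if hit: break
t=np.array(robot.state()["tool_pos"])-p;print("trav",t@VX,"dir",np.arctan2(t[1],t[0]))
c=robot.capture("top"); cv2.imwrite("pics/push.png",cv2.resize(c["color"][140:290,225:400,::-1],None,fx=4,fy=4,interpolation=cv2.INTER_CUBIC))
```

```text
7.17 p [596.9 -33.6 168.4] yaw -2.633 F [-0.6  1.9  2.3] T [ 0.12  0.19 -0.32] grip 0.152 61.2 False 1.8
7.82 p [578.5 -10.3 168.4] yaw -2.632 F [-1.1  1.3  2.4] T [ 0.    0.35 -0.33] grip 0.155 61.1 False 1.7
8.38 p [563.    9.2 168.4] yaw -2.632 F [-3.3  0.5  3.8] T [-0.16  0.52 -0.38] grip 0.154 61.3 False 2.4
trav 85.69394406312307 dir 2.242118500138857
```

View pics/push.png

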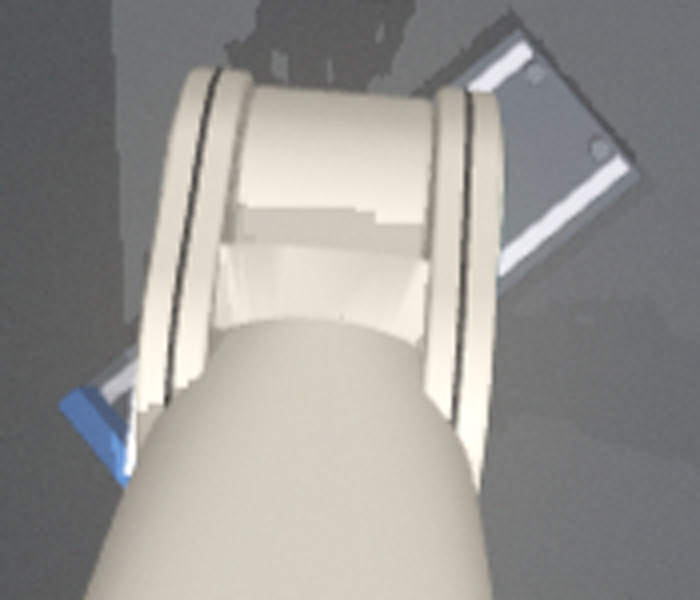

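The arm hides the vise in the top view, so I'll rely on force and travel and use the scene camera for a check.

Run:
```python
from h import *
p0=np.array([616.3,-57.9,168.4])
p=np.array(robot.state()["tool_pos"])
for d in np.arange(5,46,5):
    hit=robot.servo_line(p+VX*d,speed=25,until_force=14); s=robot.state(); rep(hit,np.round(VX@s["force"],1),np.round(VX@(s["tool_pos"]-p0),1))
    if hit or VX@s["force"]<-13: break
c=robot.capture("scene"); cv2.imwrite("pics/push2.png",cv2.resize(c["color"][130:290,240:400,::-1],None,fx=3.75,fy=3.75,interpolation=cv2.INTER_CUBIC))
```

```text
8.8 p [560.1  12.8 168.4] yaw -2.633 F [-0.5 -1.7  1.5] T [-0.55  0.28 -0.3 ] grip 0.152 61.2 False -1.0 90.3
9.15 p [556.7  17.1 168.4] yaw -2.633 F [-2.  -1.3  3.1] T [-0.55  0.35 -0.33] grip 0.152 61.2 False 0.2 95.8
9.5 p [553.6  21.  168.4] yaw -2.633 F [-1.9 -1.6  3. ] T [-0.52  0.4  -0.39] grip 0.154 61.3 False -0.0 100.8
9.85 p [550.5  24.8 168.4] yaw -2.633 F [-2.8 -1.6  2.7] T [-0.57  0.39 -0.38] grip 0.151 61.3 False 0.5 105.7
10.2 p [547.4  28.8 168.4] yaw -2.633 F [-2.  -2.9  3.2] T [-0.62  0.46 -0.34] grip 0.156 61.3 False -1.0 110.7
10.55 p [546.3  30.3 168.4] yaw -2.634 F [  3.3 -10.5  -1.7] T [-2.09 -0.4  -0.27] grip 0.155 60.7 False -10.3 112.6
10.78 p [546.   30.7 168.4] yaw -2.636 F [ 2.2 -2.6  1.7] T [-0.1  -0.   -0.12] grip 0.154 61.5 True -3.4 113.1
```

View pics/push2.png

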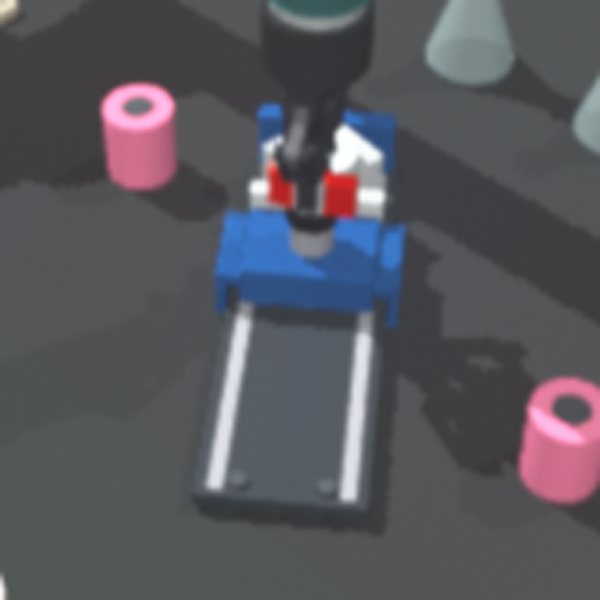

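Run:
```python
from h import *
p0=np.array([616.3,-57.9,168.4])
p=np.array(robot.state()["tool_pos"]); y=yaw()
fr=lambda: (VX@robot.state()["force"])
for d in np.arange(1,8,1.):
    t=p+VX*d
    robot.servo_line(t,rotation=down(y),speed=15); robot.hold(0.1); f=np.mean([fr() for _ in range(3)])
    s=robot.state(); rep(d,np.round(f,1),np.round(VX@(s["tool_pos"]-p0),1))
    if f<-14: break
np.savez("tgt.npz",t=t,y=y)
```

```text
11.19 p [546.5  30.2 168.4] yaw -2.636 F [ 1.8 -6.3 -0.2] T [-1.45 -0.4  -0.11] grip 0.153 61.3 1.0 -6.1 112.3
11.54 p [546.5  30.3 168.4] yaw -2.637 F [ 3.7 -8.5 -1.3] T [-1.69 -0.66 -0.1 ] grip 0.155 61.1 2.0 -9.0 112.5
11.89 p [546.3  30.5 168.4] yaw -2.637 F [  5.6 -10.5  -2.9] T [-2.14 -0.86 -0.03] grip 0.148 60.8 3.0 -11.7 112.7
12.24 p [546.2  30.7 168.4] yaw -2.637 F [  5.6 -12.9  -4.5] T [-2.41 -1.12 -0.04] grip 0.153 60.6 4.0 -13.6 112.9
12.59 p [546.1  30.8 168.4] yaw -2.638 F [  7.6 -14.2  -6. ] T [-2.82 -1.34  0.04] grip 0.155 60.4 5.0 -15.9 113.1
```

Run:
```python
from h import *
d=np.load("tgt.npz"); t=d["t"]; q=np.array(robot.inverse_kinematics(t,down(float(d["y"])))); print(np.round(q-robot.state()["qpos"],3))
for i in range(8):
    q[5]+=0.2 if i<6 else 0.1; robot.movej(q); s=robot.state(); rep(np.round(VX@s["force"],1))
for i in range(3):
    q[5]+=0.05; robot.movej(q); s=robot.state(); rep("end",np.round(q[5]-s["qpos"][5],3),round(float(s["joint_torque"][5]),2))
```

```text
[ 0.003 -0.002 -0.002  0.006  0.01   0.001]
12.9 p [546.1  30.9 168.4] yaw -2.839 F [  7.4 -14.5  -5.9] T [-2.76 -1.31 -0.27] grip 0.153 60.4 -16.0
13.21 p [546.1  31.  168.4] yaw -3.039 F [  6.4 -13.4  -5.4] T [-2.75 -1.32 -0.26] grip 0.155 60.4 -14.5
13.52 p [546.1  31.  168.4] yaw 3.045 F [  6.9 -13.5  -6. ] T [-2.7  -1.22 -0.22] grip 0.15 60.4 -14.8
13.82 p [546.1  31.1 168.4] yaw 2.845 F [  6.8 -13.9  -6. ] T [-2.63 -1.24 -0.22] grip 0.152 60.5 -15.1
14.13 p [546.1  31.1 168.4] yaw 2.645 F [  7.  -12.9  -5.8] T [-2.64 -1.24 -0.09] grip 0.153 60.5 -14.5
14.44 p [546.1  31.2 168.5] yaw 2.445 F [  7.7 -12.9  -5.3] T [-2.64 -1.25 -0.11] grip 0.153 60.4 -14.9
14.69 p [546.1  31.2 168.5] yaw 2.345 F [  7.  -12.8  -4.8] T [-2.59 -1.26 -0.13] grip 0.152 60.5 -14.3
14.94 p [546.1  31.2 168.5] yaw 2.245 F [  7.5 -13.2  -5.2] T [-2.53 -1.26 -0.1 ] grip 0.155 60.5 -15.0
15.19 p [546.1  31.3 168.5] yaw 2.2 F [  7.8 -14.8  -6.4] T [-2.71 -1.18  1.3 ] grip 0.16 65.8 end 0.005 1.36
15.44 p [545.9  31.6 168.5] yaw 2.152 F [  5.3 -13.2  -5.6] T [-2.57 -1.08  1.66] grip 0.152 90.9 end 0.006 1.63
15.69 p [545.9  31.7 168.6] yaw 2.105 F [  6.8 -13.5  -4.6] T [-2.64 -1.09  2.57] grip 0.159 115.4 end 0.009 2.59
```

Run:
```python
from h import *
s=robot.state(); robot.servo_line(s["tool_pos"],rotation=down(2.19),speed=20); rep()
robot.set_gripper(1.0); rep()
p=np.array(robot.state()["tool_pos"]); robot.servo_line(p+[0,0,110],speed=120)
robot.movej([1.204,0.276,-0.026,1.268,0,1.467]); rep()
c=robot.capture("top"); np.savez("top1.npz",**c); cv2.imwrite("pics/end.png",cv2.resize(c["color"][140:290,225:400,::-1],None,fx=4,fy=4,interpolation=cv2.INTER_CUBIC))
```

```text
16.05 p [546.4  31.  168.5] yaw 2.191 F [ 2.5 -6.7  0.6] T [-1.12 -0.13  0.76] grip 0.15 73.7
16.74 p [545.9  31.8 168.6] yaw 2.19 F [ 0.2  0.1 -0.2] T [0.04 0.02 0.04] grip 0.998 0.0
20.26 p [163.7 603.3 304.3] yaw 2.877 F [-1.2 -0.5  0.2] T [0.01 0.01 0.  ] grip 1.0 0.0
```

View pics/end.png

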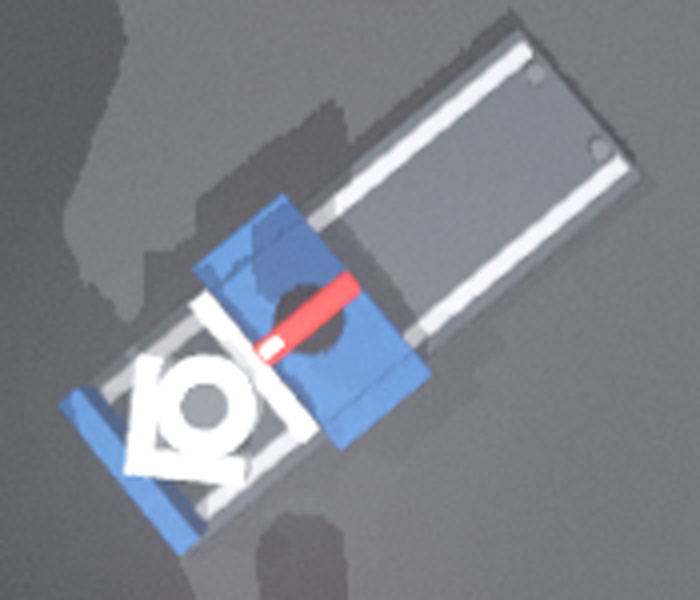

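The sample sits in the vee with its spot at crop (205,405). The jaw plate is against it and the bar is along the vise axis. A quick numeric check before handing in.

Run:
```python
from h import *
c=dict(np.load("top1.npz")); f=lambda u,v,z:ray(c,(225+u/4-.375,140+v/4-.375),z)[:2]
s=f(205,405,83); d=s-[546.2,31]; v=VX[:2]; print("along (75)",d@v,"lat (0)",v[0]*d[1]-v[1]*d[0])
r,g,b=[c["color"][:,:,i].astype(int) for i in range(3)]
m=(r-g>80)&(r-b>80); m[:205]=0;m[235:]=0;m[:,:285]=0;m[:,320:]=0
print(rect(c,np.argwhere(m)[:,::-1],122))
```

```text
along (75) 72.83145801530006 lat (0) 0.5487854001911501
(array([546.9,  28.4]), array([14.5, 63.9]), np.float64(2.253))
```

```bash
python3 -c "
from station import robot
print(robot.job_done())"
```

```text
the job is handed in; nothing more can be done
None
```

The job is handed in: I loosened the knob, pushed the sample home in the vee with about 15 N, turned the knob tight against its stop and let go. The last picture shows the sample within about 1 mm of the centre line and the bar in line with the vise; all at about 20 s, well under the 45 s limit.

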